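# Take the lamp cartridge out of the microscope's light unit

## Task

The lamp in the microscope's light unit is spent. Slowly push its cartridge down against the spring until you feel it bottom, with less than 30 N so the contacts are not crushed, ease it back up about 3 mm, twist it anticlockwise (seen from above) gently to its end stop, and lift it straight out. Stand it upright in the round black nest of the grey tray without dropping it, let go, and leave the objective, the dish and the amber vial where they are.

Things in the scene. Friction and masses are not known exactly. Their poses are not given: they have to be found in the camera images.
- lamphouse: White light unit fixed to the bench, a box 130 x 110 x 60 mm (x, y, z), black vents on its y sides; origin at the centre of its underside, z up. The bayonet socket is in the middle of its top: two dark steel ledges (51 mm outside, 30.4 mm clear, z 60 to 64 mm) over a 41 mm bore. Press on the cartridge with less than 30 N and reach the floor at 10 mm/s or less.
- socket (a point): Centre of the socket's mouth, 64 mm above the bench, on the socket's axis. A spring below pushes the cartridge up, 7.5 N at rest plus 0.25 N per mm of push. A firm floor stops the push 8 to 24 mm below rest; how deep differs from unit to unit and cannot be seen. The spring alone gives at most 13.5 N, so a push of 16 to 22 N is on the floor.
- catch (a point): Point under one ledge, 60 mm above the bench and 17 mm from the axis along the unit's x: where a lug's top rests. A tooth above and a tooth below, beside each lug, leave a gate for it: the turn is free only while the cartridge is held 1.5 to 4.5 mm above the firm floor (best 3 mm), and barred at the floor and higher up. Past the first 0.6 rad of turn the height no longer matters.
- slot (a point): Centre of one of the two open slots (opposite each other) in the socket's collar, 62 mm above the bench, 18 mm from the axis. Kept below its resting height, the cartridge turns anticlockwise seen from above by about 1.25 rad to a fixed end stop; within 0.1 rad of it the lugs are in the slots. Eased up there, the spring lifts it 7 mm above rest; then it is free, its lugs clear of the collar after 20 mm of rise.
- cartridge: Loose lamp cartridge, 90 to 155 g, 78 mm tall. Origin at the centre of the stem's flat lower end, z up along its axis. Aluminium stem 28 mm in diameter, z 0 to 42 mm; two steel lugs along x, 8 mm wide, 37 mm over both, z 4 to 12 mm; black disc 46 mm in diameter, z 42 to 48 mm. Starts locked in the socket, origin 48 mm above the light unit's, x axis along the unit's x.
- grip (a point): Centre of the cartridge's blue grip bar, 63 mm above its origin: 44 mm long (along x), 14 mm thick (along y), z 48 to 78 mm. Fingers that grip it across its thickness can bear with their tips on the disc, on either side of the bar.
- tray: Grey service tray fixed to the bench, 140 x 130 x 14 mm (x, y, z), walls and floor 4 mm; origin at the centre of its underside. A flat aluminium strip lies along its +x side.
- nest_floor (a point): Centre of the floor inside the round black nest in the tray: a rubber ring 57 mm outside, 45 mm inside, 12 mm high, standing on the tray's floor, 4 mm above the bench. The cartridge's stem end goes in here.
- objective: Bystander: steel microscope objective standing on the bench, 34 mm in diameter, 48 mm tall; origin at the centre of its underside.
- petri: Bystander: clear flat dish 70 mm in diameter, 13 mm high; origin at the centre of its underside.
- vial: Bystander: amber glass vial with a white cap, 30 mm in diameter, 62 mm tall; origin at the centre of its underside.
There are look-alikes about, which are no part of the job. What is shaped like the tray but blue or purple is not meant. Several things have the shape of the lamphouse; the one meant has the colours described above.

How it is judged:
By the outcome, as a careful person would: the job done as asked, in the order asked, and still so for the second after the job is handed in, with the robot touching nothing.
It also fails if it takes over 69 s, if anything falls off the work surface, if the arm or the gripper's body presses on something with over 40 N, if the wrist force passes 120 N, or if a joint passes its speed limit or range.

## Robot

A 7-joint arm with a two-finger parallel gripper is mounted at the origin on the work surface. World frame = base frame: x ahead of the robot, y to its left, z up, the work surface at z = 0. Lengths are in mm, angles in rad, forces in N, time in s.
With the tool pointing down it reaches from about 400 to 875 mm from the base axis. Payload 4.4 kg.
Tool frame: the origin (TCP) lies midway between the tips of the shut fingers; the grasp point (between the pads) lies 19 mm behind it; z points along the fingers, y is the line along which they close (so a half turn about z gives the same grasp; the last joint's range is limited). The gripper opens to 85 mm and grips with 20 to 120 N. Pads are 22 mm wide; open, the fingers measure 114 mm over their backs; the gripper's body (76 mm by 85 mm) begins 54 mm behind the grasp point. The pads swing forward as they close: fully open they stand 13 mm farther back than shut.
Start: joints at [1.134, 0.628, 0.038, 1.517, -0.027, 0.996, -0.02], TCP at [235.563, -605.828, 231.313] pointing down, gripper open.
Joint ranges: [-3.06, 3.06], [-0.37, 2.12], [-1.25, 1.32], [0.18, 2.47], [-1.1, 4.24], [0.23, 1.98], [-2.94, 2.94]. Speed limits (rad/s): [2.57, 2.57, 3.14, 3.14, 3.14, 3.14, 3.14].

## Interface

Orientations are given as a rotation vector (axis times angle).
In Python, from rig import manip gives the robot as it stands.
- The arm moves only by the shell command python3 -m handwheel 'ROWS' [FORCE]. ROWS is a JSON object of lists of equal length, an entry for each row: "jaw": the closure in counts, from 0 (fully open) to 255 (shut); "slide": the shift along the tool's x, y, z in cm, a list of three; "turn": the turn about the tool's z in rad. A call has 1 to 12 rows; each row is the pose to reach, as a shift and turn from the pose commanded when the call began, along the tool's axes at that moment; what a row does not reach only later rows make up. A row lasts 1/8 s, in which the tool goes at most 62.5 mm and 10.7 degrees, less where a joint would pass 70% of its speed; a pose out of reach is approached as far as the arm can. A call with a gripper value outside its range is refused whole. The fingers move at their own pace and stop on an object; FORCE is the grip in N (left out, the last holds). Time passes only in rows, so rows that repeat a pose let the fingers close. It gives the time, the measured TCP pose, the force, the opening and the grip force at its end, in the units of the state.
- manip.get_obs(): the state, without advancing time (a new reading comes with each control period).
- manip.snapshot(name): name is "scene" or "top" or "wrist"; returns (picture, depth): 480x640x3 uint8, red, green, blue; 480x640 float32, mm along the optical axis (not along the pixel's ray), 0 where there is no reading.
- manip.camera_model(name): a dict with "camera_matrix" (3x3 intrinsics, pixels), "T" (4x4, takes a point from camera to world coordinates). Camera axes: x right, y down, z forward; pixel columns grow to the right and rows downward; lengths in mm; the calibration is good to about 2 mm. A picture is of the moment at which its call begins: read the wrist's pose just before it. camera_model takes no time and is no camera call; for the wrist camera it gives the pose at the moment of the call.
- manip.hand_in(): hands the job in; it is judged then, once.
Trained networks look in the newest picture that a camera, given by its name, has taken for a name from the list of things; names that differ only in an ending like _2 or _b are one class to them, and where a whole thing is asked for, a point or a joint stands for the part that bears it (a point fixed in the world has none). Each returns a list of dicts, best first, with "confidence" (0 to 1); they miss things now and then, are a little off and sometimes report something else, mostly with a low value. They report only what shows in the picture. A call takes as long as a camera call. They do not tell look-alikes from the thing itself.
- manip.boxes_of(target, camera): "at" ([column, row] in pixels, amid what is visible of it).
The state is a dict: "clock": time; "joints": joint angles; "joint_velocities": joint speeds; "joint_efforts": joint torques, N m; "tool_pos": TCP position; "eef_rot": TCP orientation; "ft_force": force on the tool from outside, world axes, zero at the start; "moment": the same for the moment, N m; "opening": opening from 0.0 (shut) to 1.0 (fully open); "grasp_force": force on a finger pad.
Only numpy, scipy, OpenCV 4.12 (cv2) and the standard library are available. Lean on these libraries where they do the work, as an engineer would, in place of code of your own. Each camera call takes 0.05 s, during which the arm holds its last target. There are 200 camera calls.

## Working session

There is one attempt and no reset: what is moved stays moved. The work goes in short steps, Python scripts to look and compute and a shell command to move; the robot and the scene stay as the last step left them, time stands still between calls to the robot, and variables do not carry over. Pictures are saved under pics/ and viewed, at most 10 in all, crops included, and the job is handed in when it is done.

```bash
mkdir -p pics; ls
cat > h.py <<'E'
from rig import manip
import numpy as np, cv2
from scipy.spatial.transform import Rotation as R
def snap(c,name=None):
    m=manip.camera_model(c); p,d=manip.snapshot(c)
    if name: cv2.imwrite(f'pics/{name}.png',p[:,:,::-1])
    return p,d,m
def world(u,v,m,d=None,z=None):
    K=np.array(m['camera_matrix']);T=np.array(m['T'])
    r=np.linalg.inv(K)@[u,v,1]
    if z is None: return (T@np.r_[r*d,1])[:3]
    r=T[:3,:3]@r; o=T[:3,3]; return o+r*(z-o[2])/r[2]
E
python3 - <<'E'
from h import *
p,d,m=snap('top','top0'); np.savez('top0.npz',p=p,d=d,K=m['camera_matrix'],T=m['T'])
for t in ['lamphouse','cartridge','tray','nest_floor','objective','petri','vial','grip']:
    for b in manip.boxes_of(t,'top'):
        u,v=b['at']; dd=d[int(v),int(u)]
        print(t,round(b['confidence'],2),np.round(b['at']),np.round(world(u,v,m,d=dd)) if dd else None)
o=manip.get_obs(); print(o['tool_pos'],o['eef_rot'],o['ft_force'],o['clock'])
print(R.from_rotvec(o['eef_rot']).as_matrix().round(3))
E
```

```text
pics
lamphouse 0.95 [312. 284.] [503. 157. 112.]
lamphouse 0.59 [134. 283.] [558. 540.  49.]
lamphouse 0.47 [307. 272.] [525. 165. 125.]
cartridge 0.94 [308. 275.] [520. 163. 125.]
cartridge 0.34 [311. 285.] [506. 162.  64.]
tray 0.97 [262. 189.] [751. 248.   5.]
tray 0.93 [447. 275.] [ 497. -148.    4.]
tray 0.8 [480. 177.] [ 712. -260.   18.]
nest_floor 0.79 [487. 178.] [ 710. -282.    8.]
nest_floor 0.76 [442. 284.] [ 477. -132.    5.]
nest_floor 0.63 [267. 183.] [760. 235.  20.]
vial 0.63 [378. 240.] [584.   5.  62.]
grip 0.79 [307. 273.] [524. 164. 125.]
[ 235.57618183 -605.77551094  231.22760447] [-3.08759653e+00 -5.79106429e-01  1.00985968e-06] [ 0.02672656 -1.0370658  -0.05520952] 0.45
[[ 0.932  0.362 -0.   ]
 [ 0.362 -0.932  0.   ]
 [ 0.    -0.    -1.   ]]
```

View pics/top0.png

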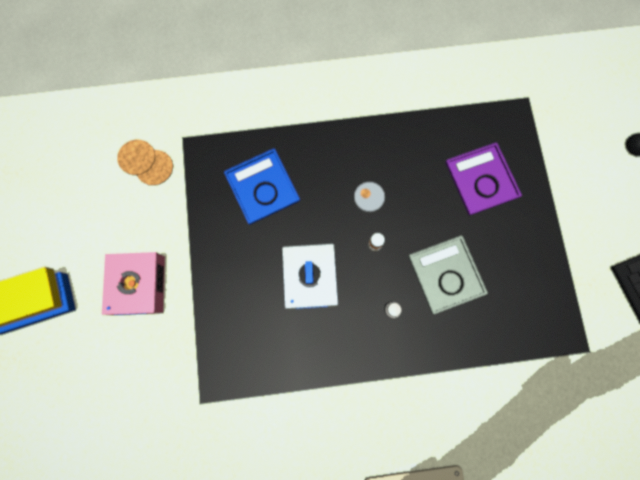

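The white unit at (309,275) fits the lamphouse; the pink one at (134,284) lies off the mat and has the wrong colour. The grey tray at (448,275) fits, with its nest at (451,283). The blue tray (262,186) and the purple tray (484,179) are look-alikes. The vial is at (377,240), the objective at (394,310) and the dish at (369,196).

Run:
```python
from h import *
z=np.load('top0.npz');p,d=z['p'],z['d'];m=dict(camera_matrix=z['K'],T=z['T'])
c=p[215:335,265:505]; cv2.imwrite('pics/crop0.png',cv2.resize(c[:,:,::-1],None,fx=3.2,fy=3.2,interpolation=cv2.INTER_CUBIC))
hsv=cv2.cvtColor(p,cv2.COLOR_RGB2HSV)
def reg(mask,x0,x1,y0,y1,z,n):
    k=np.zeros(mask.shape,bool);k[y0:y1,x0:x1]=1
    v,u=np.nonzero(mask&k); w=np.array([world(a,b,m,z=z)[:2] for a,b in zip(u,v)])
    r=cv2.minAreaRect(w.astype(np.float32)); print(n,len(u),np.round(w.mean(0),1),[np.round(x,2) for x in r])
blue=(hsv[...,0]>95)&(hsv[...,0]<125)&(hsv[...,1]>130)&(hsv[...,2]>90)
reg(blue,298,322,255,292,126,'bar')
reg(hsv[...,2]>150,275,345,238,315,60,'house')
reg((hsv[...,2]<75),430,472,264,302,16,'ring')
g=(hsv[...,2]>90)
reg(g,405,490,232,318,14,'tray')
reg(g,384,404,300,320,48,'objective'); reg(g,368,387,230,247,62,'vial')
T=m['T'];print(T[:3,3])
```

```text
bar 176 [524.6 162.1] [array([524.78, 162.31]), array([16.64, 42.75]), np.float64(87.16)]
house 3007 [525.8 162.1] [array([526.52, 162.15]), array([112.47, 133.94]), np.float64(86.39)]
ring 74 [ 477.9 -150.3] [array([ 472.02, -161.15]), array([80.63, 50.47]), np.float64(63.48)]
tray 3723 [ 497.2 -145.8] [array([ 497.67, -146.09]), array([144.83, 134.92]), np.float64(13.14)]
objective 233 [432.9  -6.9] [array([432.71,  -6.34]), array([34.52, 33.75]), np.float64(82.84)]
vial 202 [586.    7.7] [array([587.47,   7.84]), array([33.12, 31.05]), np.float64(82.87)]
[ 407.55542421  150.76539097 1012.80087928]
```

View pics/crop0.png

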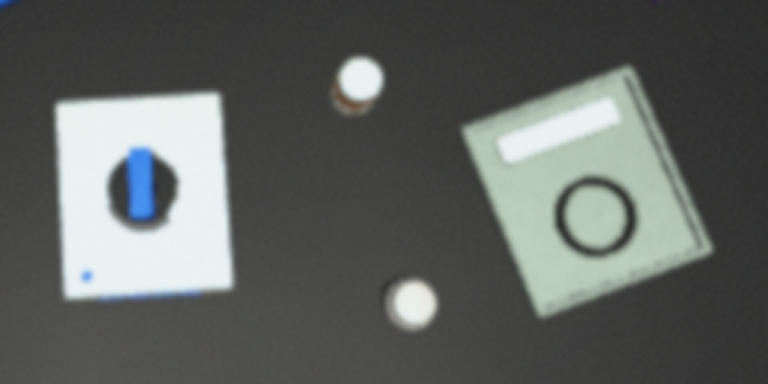

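Crop confirms: white unit with the blue bar at crop (140,185), grey tray with its nest ring at crop (596,216). I'll move over the cartridge via (500,-250).

```bash
python3 -m handwheel '{"jaw":[0,0,0,0,0,0,0,0,0,0,0,0],"slide":[[5,-3,0],[10,-6,0],[15,-9,0],[20,-12,0],[25,-15,0],[30,-19,0],[35,-22.5,0],[37.5,-26,0],[40,-31,0],[42.5,-36,0],[45,-41,0],[47.5,-46,0]],"turn":[0.04,0.08,0.12,0.16,0.2,0.24,0.28,0.32,0.36,0.4,0.43,0.43]}' 40
python3 - <<'E'
from h import *
z=np.load('top0.npz');m=dict(camera_matrix=z['K'],T=z['T'])
print('nest top',world(451.2,282.5,m,z=16))
o=manip.get_obs();Rm=R.from_rotvec(o['eef_rot']).as_matrix();print(Rm.round(3))
print(Rm.T@(np.array([525,162,230])-o['tool_pos']), o['joints'])
E
```

```text
clock: 1.95
tool_pos: [511.8, -3.2, 231.6]
eef_rot: [-3.14, 0.094, -0.001]
ft_force: [1.2, -0.1, 0.7]
opening: 1.0
grasp_force: 0.0
nest top [ 477.2842425  -149.92191971   16.        ]
[[ 0.998 -0.06   0.001]
 [-0.06  -0.998 -0.   ]
 [ 0.001 -0.    -1.   ]]
[   3.33293303 -165.67016854    1.62112893] [-0.13984124  0.43325427  0.12907373  1.90119746 -0.07456757  0.81082224
 -1.60155342]
```

```bash
python3 -m handwheel '{"jaw":[0,0,0,0,0],"slide":[[0.1,-5,0],[0.3,-10,0],[0.3,-15,0],[0.3,-16.6,0],[0.3,-16.6,0]],"turn":[0,0,0,0,0]}'
cat > bar.py <<'E'
from h import *
import sys
o=manip.get_obs();p,d,m=snap('wrist',sys.argv[1])
hsv=cv2.cvtColor(p,cv2.COLOR_RGB2HSV)
blue=((hsv[...,0]>95)&(hsv[...,0]<125)&(hsv[...,1]>120)&(hsv[...,2]>70)).astype(np.uint8)
n,l,s,c=cv2.connectedComponentsWithStats(blue)
for i in np.argsort(-s[1:,4])[:2]+1:
    v,u=np.nonzero(l==i); dd=d[v,u]; ok=dd>0
    w=np.array([world(a,b,m,d=x) for a,b,x in zip(u[ok],v[ok],dd[ok])])
    zt=np.percentile(w[:,2],90); t=w[w[:,2]>zt-5]
    r=cv2.minAreaRect(t[:,:2].astype(np.float32)); print(c[i].round(),len(t),zt.round(1),[np.round(x,2) for x in r])
Rm=R.from_rotvec(o['eef_rot']).as_matrix();print(Rm.round(3),o['tool_pos'].round(1),o['ft_force'].round(2),o['joints'])
E
python3 bar.py w0
```

```text
clock: 2.58
tool_pos: [524.3, 161.2, 231.3]
eef_rot: [3.14, -0.09, 0.0]
ft_force: [-0.3, -1.0, 0.6]
opening: 1.003
grasp_force: 0.0
[161.   6.] 355 17.0 [array([677.7 , 272.94]), array([37.88, 14.08]), np.float64(85.91)]
[320. 245.] 513 128.1 [array([518.91, 162.32]), array([12.7 , 23.05]), np.float64(86.76)]
[[ 0.998 -0.057 -0.   ]
 [-0.057 -0.998 -0.   ]
 [ 0.     0.    -1.   ]] [524.3 161.2 231.3] [-0.32 -0.96  0.56] [-0.42814238  0.48456246  0.11614652  1.80569716 -0.07130296  0.85544677
 -1.90651127]
```

View pics/w0.png

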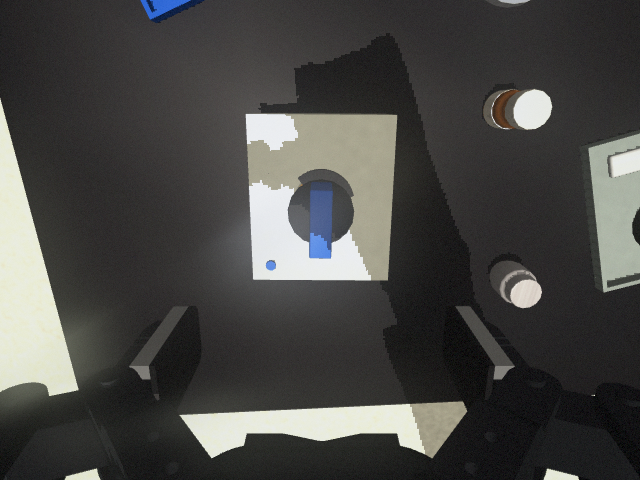

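The view shows the bar at (320,220), partly in shadow, so the mask only caught part of it. I'll relax the threshold and check against the house outline.

```bash
sed -i 's/\[...,2\]>70/[...,2]>30/; s/tail//' bar.py
cat >> bar.py <<'E'
rows=[]
for i in [1+int(np.argmax(s[1:,4]*(np.abs(c[1:,0]-320)<60)))]:
    v,u=np.nonzero(l==i); print('px',u.min(),u.max(),v.min(),v.max())
    w=np.array([world(a,b,m,z=126)[:2] for a,b in zip(u,v)]); print([np.round(x,2) for x in cv2.minAreaRect(w.astype(np.float32))])
g=(np.abs(np.where(d>0,1,0))>0)
vv,uu=np.mgrid[100:300:3,200:440:3]; W=np.array([world(a,b,m,d=d[b,a]) for a,b in zip(uu.ravel(),vv.ravel()) if d[b,a]>0])
k=np.abs(W[:,2]-60)<6; print('house',W[k,2].mean(),[np.round(x,2) for x in cv2.minAreaRect(W[k,:2].astype(np.float32))])
k=np.abs(W[:,2]-126)<6; print('bartop',k.sum(),W[k,2].mean(),[np.round(x,2) for x in cv2.minAreaRect(W[k,:2].astype(np.float32))])
k=np.abs(W[:,2]-96)<5; print('disc',k.sum(),[np.round(x,2) for x in cv2.minAreaRect(W[k,:2].astype(np.float32))])
E
python3 bar.py w1
```

```text
[163.   8.] 443 16.8 [array([678.04, 271.28]), array([41.69, 14.41]), np.float64(86.85)]
[316. 246.] 474 128.2 [array([517.06, 162.31]), array([12.67, 17.99]), np.float64(86.09)]
[[ 0.998 -0.06  -0.   ]
 [-0.06  -0.998 -0.001]
 [-0.     0.001 -1.   ]] [524.4 159.3 231.3] [-0.32 -0.68 -0.11] [-0.42648141  0.48419855  0.11757543  1.80647463 -0.0708882   0.85547831
 -1.90632844]
px 307 327 230 257
[array([516.68, 162.32]), array([12.74, 17.94]), np.float64(85.95)]
house 61.28380621894298 [array([528.64, 161.61]), array([110.04, 130.01]), np.float64(86.37)]
bartop 162 127.30071984706318 [array([529.85, 160.74]), array([12.8 , 42.33]), np.float64(85.99)]
disc 228 [array([530.3 , 160.76]), array([43.5 , 42.69]), np.float64(85.77)]
```

Both cameras agree to within about 4 mm, so I take the axis at about (527.5,161.5). I'll descend to TCP z≈101 and close gently.

```bash
python3 -m handwheel '{"jaw":[0,0,0,0,0,0,0,0,0,0,0,0],"slide":[[0.3,-0.1,4],[0.3,-0.1,8],[0.3,-0.1,11],[0.3,-0.1,12.3],[0.3,-0.1,13.0],[0.3,-0.1,13.0],[0.3,-0.1,13.0],[0.3,-0.1,13.0],[0.3,-0.1,13.0],[0.3,-0.1,13.0],[0.3,-0.1,13.0],[0.3,-0.1,13.0]],"turn":[0.01,0.01,0.01,0.01,0.01,0.01,0.01,0.01,0.01,0.01,0.01,0.01]}' 25
python3 bar.py w2
```

```text
clock: 4.18
tool_pos: [527.5, 161.4, 101.3]
eef_rot: [3.14, -0.109, 0.0]
ft_force: [-0.1, 0.7, -0.6]
opening: 0.995
grasp_force: 0.0
[321. 329.] 5232 127.9 [array([529.36, 161.34]), array([13.81, 44.95]), np.float64(85.56)]
[242. 365.] 170 64.1 [array([480.19, 204.28]), array([7.87, 7.91]), np.float64(45.24)]
[[ 0.998 -0.069  0.   ]
 [-0.069 -0.998 -0.   ]
 [ 0.     0.    -1.   ]] [527.5 161.4 101.3] [-0.05  0.66 -0.56] [-0.40485509  0.67238679  0.08738928  1.91101112 -0.10204944  0.56241722
 -1.88999269]
px 299 343 251 400
[array([533.63, 161.03]), array([13.85, 53.91]), np.float64(85.44)]
house 61.38057488496147 [array([553.48, 159.91]), array([110.65,  81.11]), np.float64(85.97)]
bartop 132 126.21918546854464 [array([548.24, 160.21]), array([13.45,  6.59]), np.float64(84.91)]
disc 349 [array([541.22, 160.64]), array([44.63, 21.69]), np.float64(85.14)]
```

View pics/w2.png

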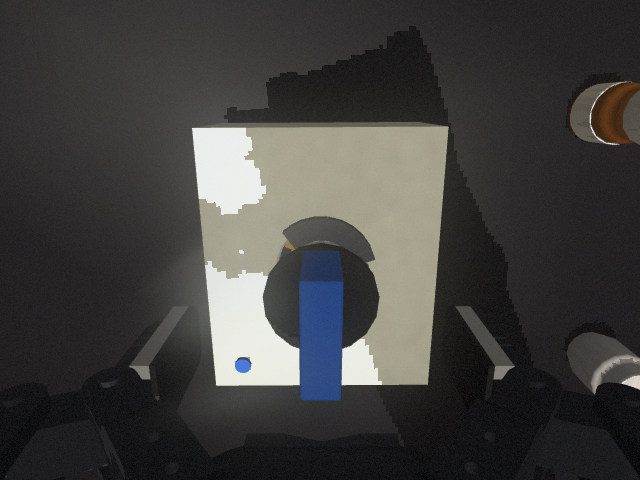

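Well centred: the bar is at (321,329), centred between the fingers, with its centre about 1–2 mm further along +x. I'll shift 1 mm and close.

```bash
python3 -m handwheel '{"jaw":[60,120,160,255,255,255,255,255,255,255],"slide":[[0.1,0,0],[0.1,0,0],[0.1,0,0],[0.1,0,0],[0.1,0,0],[0.1,0,0],[0.1,0,0],[0.1,0,0],[0.1,0,0],[0.1,0,0]],"turn":[0,0,0,0,0,0,0,0,0,0]}' 60
```

```text
clock: 5.48
tool_pos: [528.5, 161.4, 101.4]
eef_rot: [-3.14, 0.109, -0.0]
ft_force: [-1.8, 1.3, 4.0]
opening: 0.151
grasp_force: 60.3
```

```bash
python3 -m handwheel '{"jaw":[255,255,255,255,255,255,255,255,255],"slide":[[0,0,0.1],[0,0,0.2],[0,0,0.3],[0,0,0.4],[0,0,0.5],[0,0,0.6],[0,0,0.7],[0,0,0.7],[0,0,0.7]],"turn":[0,0,0,0,0,0,0,0,0]}'
```

```text
clock: 6.6
tool_pos: [528.6, 161.5, 94.8]
eef_rot: [-3.139, 0.109, -0.001]
ft_force: [-2.0, 0.5, 7.7]
opening: 0.147
grasp_force: 60.8
```

```bash
python3 -m handwheel '{"jaw":[255,255,255,255,255],"slide":[[0,0,0.07],[0,0,0.14],[0,0,0.2],[0,0,0.2],[0,0,0.2]],"turn":[0,0,0,0,0]}'
```

```text
clock: 7.22
tool_pos: [528.6, 161.4, 92.9]
eef_rot: [-3.139, 0.109, -0.001]
ft_force: [-2.0, 0.4, 8.0]
opening: 0.147
grasp_force: 60.8
```

Run:
```python
from h import *
o=manip.get_obs();print(o['ft_force'],o['tool_pos'])
```

```text
[-1.96519644  0.39273097  8.02862076] [528.59536051 161.43620081  92.91269776]
```

Not bottomed yet (8.0 N is the spring alone). Continuing in small steps.

```bash
python3 -m handwheel '{"jaw":[255,255,255,255,255],"slide":[[0,0,0.07],[0,0,0.14],[0,0,0.2],[0,0,0.2],[0,0,0.2]],"turn":[0,0,0,0,0]}'
```

```text
clock: 7.85
tool_pos: [528.6, 161.4, 91.0]
eef_rot: [-3.139, 0.109, -0.001]
ft_force: [-2.1, 0.7, 8.3]
opening: 0.154
grasp_force: 60.9
```

```bash
python3 -m handwheel '{"jaw":[255,255,255,255,255],"slide":[[0,0,0.07],[0,0,0.14],[0,0,0.2],[0,0,0.2],[0,0,0.2]],"turn":[0,0,0,0,0]}'
```

```text
clock: 8.48
tool_pos: [528.6, 161.5, 89.0]
eef_rot: [-3.139, 0.109, -0.001]
ft_force: [-2.1, 1.8, 9.1]
opening: 0.154
grasp_force: 60.9
```

```bash
python3 -m handwheel '{"jaw":[255,255,255,255,255],"slide":[[0,0,0.07],[0,0,0.14],[0,0,0.2],[0,0,0.2],[0,0,0.2]],"turn":[0,0,0,0,0]}'
```

```text
clock: 9.1
tool_pos: [528.7, 161.5, 87.6]
eef_rot: [-3.139, 0.109, -0.001]
ft_force: [-2.7, 1.1, 13.9]
opening: 0.152
grasp_force: 62.0
```

Contact is starting. Half a millimetre more to confirm the floor.

```bash
python3 -m handwheel '{"jaw":[255,255,255,255],"slide":[[0,0,0.03],[0,0,0.06],[0,0,0.06],[0,0,0.06]],"turn":[0,0,0,0]}'
```

```text
clock: 9.6
tool_pos: [528.7, 161.5, 87.6]
eef_rot: [-3.139, 0.109, -0.001]
ft_force: [-5.0, -0.3, 19.3]
opening: 0.15
grasp_force: 62.7
```

On the floor at TCP 87.6 with 19.3 N. Easing back up to TCP ≈90.6.

```bash
python3 -m handwheel '{"jaw":[255,255,255,255,255,255,255],"slide":[[0,0,-0.1],[0,0,-0.2],[0,0,-0.3],[0,0,-0.42],[0,0,-0.42],[0,0,-0.42],[0,0,-0.42]],"turn":[0,0,0,0,0,0,0]}'
```

```text
clock: 10.48
tool_pos: [528.6, 161.5, 90.6]
eef_rot: [-3.139, 0.109, -0.001]
ft_force: [-1.4, -0.4, 8.6]
opening: 0.146
grasp_force: 61.1
```

```bash
python3 -m handwheel '{"jaw":[255,255,255,255,255,255,255,255],"slide":[[0,0,0],[0,0,0],[0,0,0],[0,0,0],[0,0,0],[0,0,0],[0,0,0],[0,0,0]],"turn":[-0.05,-0.1,-0.15,-0.2,-0.25,-0.3,-0.3,-0.3]}'
python3 -c "
from rig import manip
o=manip.get_obs();print(o['moment'],o['ft_force'])"
```

```text
clock: 11.48
tool_pos: [529.3, 161.3, 90.7]
eef_rot: [-3.121, -0.361, -0.003]
ft_force: [-1.0, 0.1, 8.1]
opening: 0.155
grasp_force: 61.1
[ 0.09135481  0.27564493 -0.02366447] [-1.03418883  0.06692974  8.12129478]
```

```bash
python3 -m handwheel '{"jaw":[255,255,255,255,255,255,255,255,255,255,255,255],"slide":[[0,0,0],[0,0,0],[0,0,0],[0,0,0],[0,0,0],[0,0,0],[0,0,0],[0,0,0],[0,0,0],[0,0,0],[0,0,0],[0,0,0]],"turn":[-0.06,-0.12,-0.18,-0.24,-0.3,-0.36,-0.42,-0.48,-0.54,-0.6,-0.6,-0.6]}'
python3 -c "
from rig import manip
o=manip.get_obs();print(o['moment'],o['ft_force'])"
```

```text
clock: 12.98
tool_pos: [529.8, 161.5, 90.9]
eef_rot: [2.874, 1.267, 0.004]
ft_force: [-0.6, 0.5, 9.5]
opening: 0.15
grasp_force: 61.1
[ 0.04369696  0.14188803 -0.04604356] [-0.58638508  0.49375816  9.54299372]
```

```bash
python3 -m handwheel '{"jaw":[255,255,255,255,255,255,255,255,255],"slide":[[0,0,0],[0,0,0],[0,0,0],[0,0,0],[0,0,0],[0,0,0],[0,0,0],[0,0,0],[0,0,0]],"turn":[-0.05,-0.1,-0.15,-0.2,-0.25,-0.29,-0.33,-0.33,-0.33]}'
python3 -c "
from rig import manip
o=manip.get_obs();print(o['moment'],o['ft_force'])"
```

```text
clock: 14.1
tool_pos: [529.7, 161.7, 90.9]
eef_rot: [2.627, 1.722, 0.004]
ft_force: [-0.9, -0.1, 8.4]
opening: 0.15
grasp_force: 61.1
[ 0.15254167  0.12071652 -0.1018889 ] [-0.92951934 -0.07553332  8.43935033]
```

```bash
python3 -m handwheel '{"jaw":[255,255,255,255,255],"slide":[[0,0,0],[0,0,0],[0,0,0],[0,0,0],[0,0,0]],"turn":[-0.02,-0.04,-0.06,-0.06,-0.06]}'
python3 -c "
from rig import manip
o=manip.get_obs();print(o['moment'],o['ft_force'])"
```

```text
clock: 14.72
tool_pos: [529.0, 161.8, 90.8]
eef_rot: [-2.575, -1.799, -0.003]
ft_force: [-2.2, 0.2, 10.0]
opening: 0.149
grasp_force: 61.3
[ 0.21799505  0.45143463 -0.28549874] [-2.19800349  0.20240474  9.95672806]
```

The end stop is felt (moment −0.29 N m, 1.29 rad turned). I'll relax the twist slightly and lift straight up slowly.

```bash
python3 -m handwheel '{"jaw":[255,255,255,255,255,255,255,255,255,255,255,255],"slide":[[0,0,0],[0,0,-0.2],[0,0,-0.4],[0,0,-0.6],[0,0,-0.8],[0,0,-1.0],[0,0,-1.2],[0,0,-1.4],[0,0,-1.6],[0,0,-1.8],[0,0,-2.0],[0,0,-2.0]],"turn":[0.03,0.03,0.03,0.03,0.03,0.03,0.03,0.03,0.03,0.03,0.03,0.03]}'
```

```text
clock: 16.23
tool_pos: [528.2, 160.7, 109.5]
eef_rot: [2.601, 1.761, -0.002]
ft_force: [0.0, 0.2, -1.2]
opening: 0.153
grasp_force: 59.6
```

```bash
python3 -m handwheel '{"jaw":[255,255,255,255,255,255,255,255,255,255],"slide":[[0,0,-0.3],[0,0,-0.6],[0,0,-1],[0,0,-1.4],[0,0,-1.8],[0,0,-2.5],[0,0,-3.5],[0,0,-5],[0,0,-7],[0,0,-8]],"turn":[0,0,0,0,0,0,0,0,0,0]}'
python3 - <<'E'
from h import *
o=manip.get_obs();Rm=R.from_rotvec(o['eef_rot']).as_matrix();print(Rm.round(3),o['joints'],o['ft_force'],o['moment'])
print((Rm.T@(np.array([478,-150,190])-o['tool_pos'])).round(1))
snap('scene','s1')
E
```

```text
clock: 17.48
tool_pos: [529.2, 161.6, 191.7]
eef_rot: [2.601, 1.761, 0.004]
ft_force: [0.2, -0.9, -1.6]
opening: 0.153
grasp_force: 59.6
[[ 0.371  0.929  0.002]
 [ 0.929 -0.371  0.001]
 [ 0.002  0.002 -1.   ]] [-0.13121527  0.55398515 -0.32506847  1.82965019  0.23818567  0.79357038
 -0.95866742] [ 0.16403695 -0.90972273 -1.58633676] [ 0.01749119 -0.00028779  0.01765487]
[-308.4   68.1    1.3]
```

View pics/s1.png

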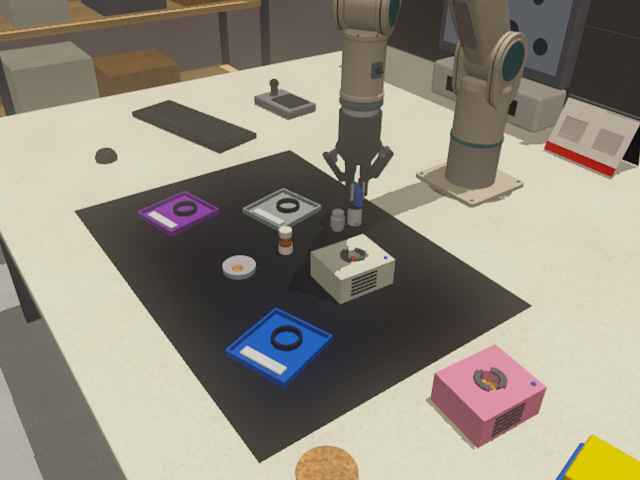

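The cartridge is out and upright at (356,205), and the unit is still in place. I'll carry it over the grey tray's nest.

```bash
python3 -m handwheel '{"jaw":[255,255,255,255,255,255,255,255,255,255,255],"slide":[[-2,0.5,0],[-5,1.1,0],[-9,2,0],[-13,3,0],[-17,3.9,0],[-21,4.8,0],[-25,5.7,0],[-28,6.4,0],[-30,6.8,0],[-30.8,7,0],[-30.8,7,0]],"turn":[0,0,0,0,0,0,0,0,0,0,0]}'
python3 - <<'E'
from h import *
o=manip.get_obs();p,d,m=snap('wrist','w3');np.savez('w3.npz',p=p,d=d,K=m['camera_matrix'],T=m['T'])
Rm=R.from_rotvec(o['eef_rot']).as_matrix();print(Rm.round(3),o['tool_pos'])
for b in manip.boxes_of('nest_floor','wrist'): print(b, world(*b['at'],m,z=4))
E
```

```text
clock: 18.9
tool_pos: [478.5, -151.3, 189.5]
eef_rot: [-2.602, -1.76, 0.001]
ft_force: [0.4, 0.6, -1.3]
opening: 0.152
grasp_force: 59.6
[[ 0.372  0.928 -0.001]
 [ 0.928 -0.372  0.   ]
 [-0.    -0.001 -1.   ]] [ 478.47745226 -151.25907968  189.51970156]
{'at': [327.8, 177.1], 'confidence': 0.95} [ 491.05546628 -133.89824911    4.        ]
{'at': [600.8, 246.4], 'confidence': 0.63} [ 680.92575774 -272.65946655    4.        ]
```

View pics/w3.png

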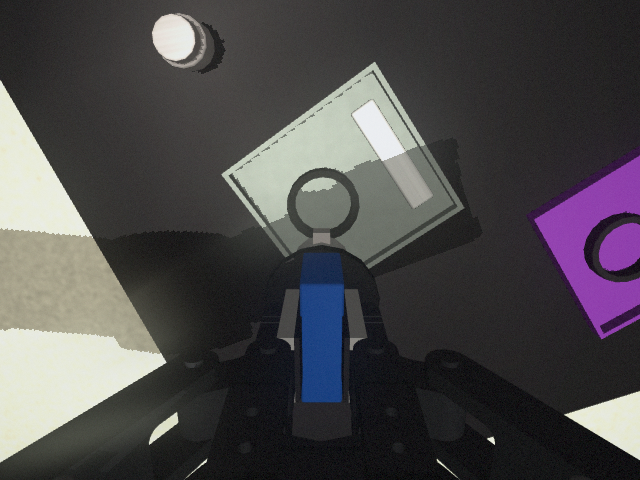

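The ring is in view at about (323,202), ahead of the stem, and the purple tray is to the right. I'll fit the ring centre.

Run:
```python
from h import *
z=np.load('w3.npz');p,d=z['p'],z['d'];m=dict(camera_matrix=z['K'],T=z['T'])
for u,v in [(323,202)]: print(world(u,v,m,z=16))
W=[]
for v in range(160,245):
    for u in range(280,366):
        if d[v,u]>0: W.append(world(u,v,m,d=d[v,u]))
W=np.array(W); print(np.histogram(W[:,2],bins=[-5,0,2,4,6,8,10,12,14,16,18,20,22,30]))
k=(W[:,2]>13)&(W[:,2]<22); P=W[k,:2].astype(np.float32)
P=P[np.hypot(*(P-world(323,202,m,z=16)[:2]).T)<36]
print(cv2.minEnclosingCircle(P),np.median(W[k,2]))
print('house-style check tool',manip.get_obs()['tool_pos'])
```

```text
[ 480.98037352 -148.7454858    16.        ]
(array([   0,    0,  297, 4376,  622,   55,   65,   56,  268, 1057,   81,
          0,    0]), array([-5,  0,  2,  4,  6,  8, 10, 12, 14, 16, 18, 20, 22, 30]))
((479.74072265625, -150.97535705566406), 28.463672637939453) 16.752478809601058
house-style check tool [ 479.19632086 -149.81806096  189.7939403 ]
```

```bash
python3 -m handwheel '{"jaw":[255,255,255,255,255,255,255,255],"slide":[[0,0.07,2],[0,0.07,5],[0,0.07,8],[0,0.07,10],[0,0.07,11],[0,0.07,11.4],[0,0.07,11.4],[0,0.07,11.4]],"turn":[0,0,0,0,0,0,0,0]}'
python3 - <<'E'
from h import *
snap('scene'); p,d,m=snap('scene'); 
cv2.imwrite('pics/s2.png',cv2.resize(p[140:260,220:380,::-1],None,fx=4.5,fy=4.5,interpolation=cv2.INTER_CUBIC))
E
```

```text
clock: 20.0
tool_pos: [480.4, -151.0, 76.6]
eef_rot: [2.6, 1.761, 0.002]
ft_force: [0.7, -0.0, -1.3]
opening: 0.153
grasp_force: 59.7
```

View pics/s2.png

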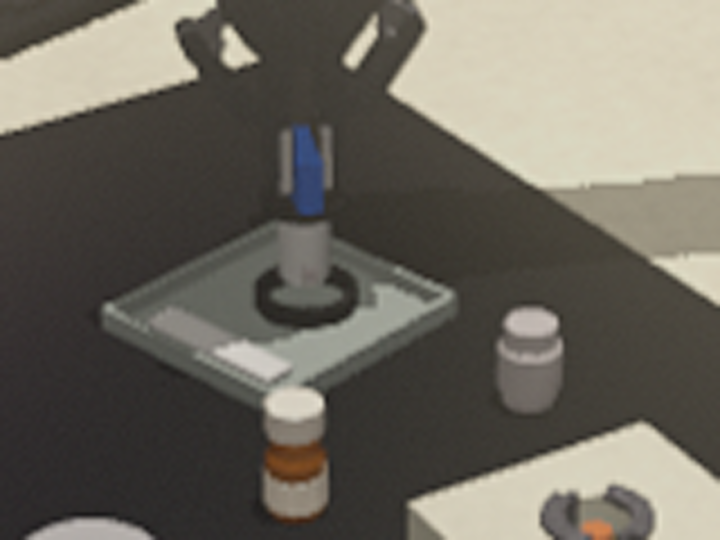

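The stem (305,285 in the crop) is centred above the ring (305,295). Descending slowly.

```bash
python3 -m handwheel '{"jaw":[255,255,255,255,255,255,255,255,255,255,255],"slide":[[0,0,0.2],[0,0,0.4],[0,0,0.6],[0,0,0.8],[0,0,1.0],[0,0,1.2],[0,0,1.4],[0,0,1.6],[0,0,1.75],[0,0,1.75],[0,0,1.75]],"turn":[0,0,0,0,0,0,0,0,0,0,0]}'
```

```text
clock: 21.48
tool_pos: [480.0, -150.9, 58.5]
eef_rot: [2.601, 1.762, 0.0]
ft_force: [-0.3, 1.0, -1.4]
opening: 0.152
grasp_force: 59.7
```

Free so far, with no rim contact.

```bash
python3 -m handwheel '{"jaw":[255,255,255,255,255],"slide":[[0,0,0.08],[0,0,0.16],[0,0,0.24],[0,0,0.24],[0,0,0.24]],"turn":[0,0,0,0,0]}'
```

```text
clock: 22.1
tool_pos: [480.0, -151.0, 57.4]
eef_rot: [2.6, 1.761, 0.0]
ft_force: [-2.7, 1.0, 14.1]
opening: 0.152
grasp_force: 61.8
```

Seated at TCP 57.4, exactly the expected floor height. I'll relieve the pressure, then open slowly.

```bash
python3 -m handwheel '{"jaw":[255,255,255,200,180,160,140,120,100,80,60,60],"slide":[[0,0,-0.06],[0,0,-0.11],[0,0,-0.11],[0,0,-0.11],[0,0,-0.11],[0,0,-0.11],[0,0,-0.11],[0,0,-0.11],[0,0,-0.11],[0,0,-0.11],[0,0,-0.11],[0,0,-0.11]],"turn":[0,0,0,0,0,0,0,0,0,0,0,0]}' 20
```

```text
clock: 23.6
tool_pos: [479.9, -150.9, 57.1]
eef_rot: [-2.601, -1.762, -0.0]
ft_force: [0.8, 0.6, 0.1]
opening: 0.764
grasp_force: 0.0
```

```bash
python3 -m handwheel '{"jaw":[30,0,0,0,0,0,0,0,0],"slide":[[0,0,0],[0,0,-0.5],[0,0,-1.5],[0,0,-3],[0,0,-5],[0,0,-8],[0,0,-12],[0,0,-15],[0,0,-15]],"turn":[0,0,0,0,0,0,0,0,0]}'
python3 - <<'E'
from h import *
p,d,m=snap('scene')
cv2.imwrite('pics/s3.png',cv2.resize(p[160:300,200:400,::-1],None,fx=4,fy=4,interpolation=cv2.INTER_CUBIC))
E
```

```text
clock: 24.72
tool_pos: [481.5, -151.3, 210.3]
eef_rot: [2.597, 1.759, 0.006]
ft_force: [-0.8, -0.6, -0.2]
opening: 0.997
grasp_force: 0.0
```

View pics/s3.png

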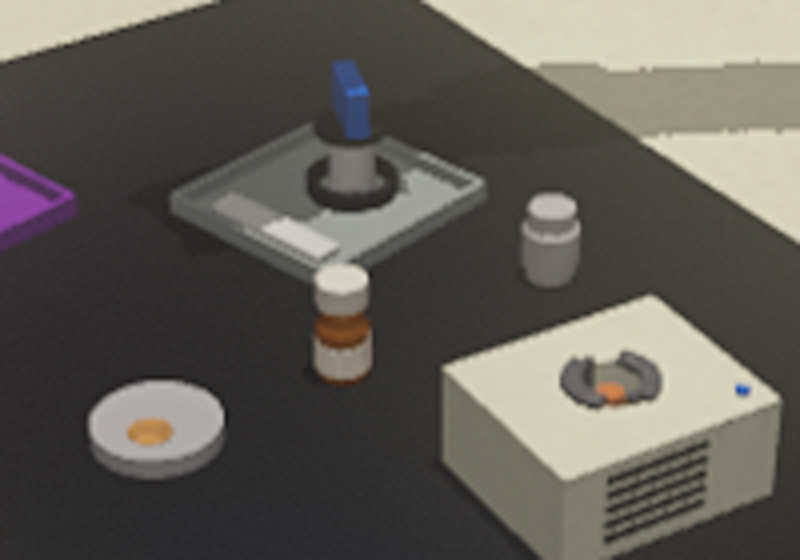

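The cartridge stands upright in the grey tray's nest (350,150), the objective, dish and vial are where they were, and the gripper is clear.

```bash
python3 -c "
from rig import manip
print(manip.hand_in())"
```

```text
the job is handed in; nothing more can be done
None
```

The spent cartridge is out of the light unit and standing upright, released, in the grey tray's black nest; the highest push reading was 19.3 N, the objective, dish and vial look undisturbed in the last picture, and I handed the job in at about 25 s (the judge's result was not shown).

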